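Hold the freshly scented dryer ball over the drip tray with the laundry tongs

ROBOT

A 7-joint arm with a two-finger parallel gripper is mounted at the origin on a cart in front of the work surface, level with it; the furniture and walls round the work are solid. World frame = base frame: x ahead of the robot, y to its left, z up, the work surface at z = 0. Lengths are in m, angles in rad, forces in N, time in s.
With the tool pointing down it reaches from about 0.425 to 0.875 m from the base axis. Payload 4.7 kg.
Tool frame: the origin (TCP) lies on the centre line of the jaws, within the pads' length; the fingertips stand bot.tips_ahead ahead of it and the grasp point (between the pads) lies 11 mm behind it (bot.tips_ahead is the distance from the TCP to the fingertips, in m); y points along the fingers, z is the direction in which the jaws open and shut, and the axes are right-handed (so a half turn about y gives the same grasp; the last joint's range is limited). The gripper opens to 87 mm and grips with 3 to 60 N. Pads are 19 mm wide; open, the fingers measure 117 mm over their backs; the gripper's body (75 mm by 190 mm) begins 51 mm behind the grasp point.
Start: joints at [1.289, 0.321, -0.07, 1.45, 0.023, 1.371, -0.057], TCP at [0.189, -0.622, 0.231] pointing down, gripper open.
Joint ranges: [-2.86, 2.86], [-0.3, 2.09], [-1.38, 1.24], [0.06, 2.45], [-1.56, 4.7], [0.09, 2.05], [-2.69, 2.69]. Speed limits (rad/s): [2.57, 2.57, 3.14, 3.14, 3.14, 3.14, 3.14].

INTERFACE

Orientations are given as a rotation vector (axis times angle).
In Python, from workcell import bot, capture, camera_params gives the robot as it stands. The module is installed in compiled form; this text tells all that it offers.
- The arm moves only by the shell command python3 -m pendant 'ROWS' [FORCE]. ROWS is JSON, a list of rows, each a list of 3 entries, a list of its own where there are three numbers: the turn, a rotation vector about the tool's x, y, z in rad, then the shift along the tool's x, y, z in mm, then the opening, from 0 (shut) to 1 (fully open). A call has 1 to 10 rows; each row shifts and turns the commanded pose from where the row before left it, along the tool's axes as they then stand; what a row does not reach is not made up. A row lasts 1/8 s, in which the tool goes at most 62.5 mm and 10.7 degrees, less where a joint would pass 70% of its speed; a pose out of reach is approached as far as the arm can. A call with a gripper value outside its range is refused whole. The fingers move at their own pace and stop on an object; FORCE is the grip in N (left out, the last holds). Time passes only in rows, so rows that do not move let the fingers close. It gives the time, the measured TCP pose, the force and the opening at its end, in the units of the state.
- bot.state(): the state, without advancing time (a new reading comes with each control period).
- capture(name): name is "scene" or "top" or "wrist"; returns (picture, depth): 480x640x3 uint8, blue, green, red; 480x640 float32, m along the optical axis (not along the pixel's ray), 0 where there is no reading.
- camera_params(name): a dict with "mtx" (3x3 intrinsics, pixels), "k1" (the pictures are not rectified: a ray, as slopes to the right and down, at radius r is drawn at 1 + k1 r^2 times it, then the intrinsics apply), "rvec" (rotation vector, rad) and "tvec" (3), from world to camera coordinates, as OpenCV has them. Camera axes: x right, y down, z forward; pixel columns grow to the right and rows downward; lengths in m; the calibration is good to about 2 mm. A picture is of the moment at which its call begins: read the wrist's pose just before it. camera_params takes no time and is no camera call; for the wrist camera it gives the pose at the moment of the call.
- bot.close_job(): hands the job in, once; it reports no verdict.
The state is a dict: "time": time; "q": joint angles; "joint_vel": joint speeds; "effort": joint torques, N m; "ee_pos": TCP position; "orientation": TCP orientation; "wrist_force": force on the tool from outside, world axes, zero at the start; "ft_torque": the same for the moment, N m; "grip_width": opening from 0.0 (shut) to 1.0 (fully open).
Only numpy, scipy, OpenCV 4.12 (cv2) and the standard library are available. Lean on these libraries where they do the work, as an engineer would, in place of code of your own. Each camera call takes 0.05 s, during which the arm holds its last target. There are 200 camera calls.

TASK

The grey dryer ball on the drying board has just been dosed with scent oil: take the laundry tongs by their two blue grips, close their jaws on the grey ball, lift it off the board and hold it still about 20 cm above the white tray so that it can drip there. The fingers must never touch the grey ball, and the two white balls, the board and the other things stay where they are. Finish while still holding the ball up in the closed tongs over the tray; do not put anything down.

Things in the scene. Friction and masses are not known exactly. Their poses are not given: they have to be found in the camera images.
- tongs: Sprung laundry tongs lying on edge on the worktop, 230 mm long, 28 mm high, 0.1 kg: two steel arms on an upright hinge pin, flat blue grips, black rubber V-shaped jaws. Origin: on the middle line between the two blue grips, at underside height; x points to the jaws, z up. Hinge pin at x = -75 mm; they balance near x = 0.
- grip_mid (a point): Middle between the blue grips, 14 mm above the tongs' origin; axes as the tongs'. Each grip is an upright flat plate, 28 mm high, with room for a finger between two finger stops (4 mm proud) at x = -17 and +17 mm; squeeze along y. Over their outsides at x = 0 they measure 64 mm sprung open, about 52 mm when parallel, 44 mm closed on a ball; 56 mm is good for carrying the tongs open.
- jaw_mid (a point): Middle between the jaws, where the ball's centre should be when they close: 85 mm along x from the tongs' origin, 14 mm above their underside. Jaw plates are 28 mm high and reach 21 mm before and behind it. Room beside the 66 mm ball on each side: about 18 mm fully open, 11 mm with the grips at 56 mm. Open jaws measure 125 mm over their outsides.
- tongs_left (a joint): Angle of each arm (both move alike): 0 sprung open, about 0.13 rad closed on a ball, 0.19 shut empty. A spring opens them: about 3 N on each grip begins to close them, 5 to 6 N brings the grips to 56 mm, 10 N closes on a ball; about half of any further force presses the ball (20 to 30 N on the grips is good).
- grey_ball_centre (a point): Centre of the grey felted dryer ball, 66 mm across, 0.045 kg, resting on one of the three seats of the board (any of them), its centre about 44 mm above the worktop.
- grey_ball: The grey felted dryer ball itself; its origin lies 31 mm from its centre and turns with the ball, so use grey_ball_centre.
- white_ball_a_centre (a point): Centre of a white dryer ball of the same size, on another seat of the board; to be left there.
- white_ball_b_centre (a point): Centre of the second white dryer ball, likewise.
- board: Fixed drying board of pale wood, 80 x 320 x 10 mm, with three seats in a row along its y axis, 120 mm apart, each a round cork spot with three small studs (16 mm above the worktop) that bear a ball. Origin: centre of its underside; x is across the row, pointing away from the robot.
- drip_tray: Fixed white low tray, 226 mm (x) by 178 mm (y), 24 mm high, to the left of the board. Origin: centre of its underside.
- sewing_tape: Round blue-grey tape measure, 52 x 56 x 18 mm, at the back right; bystander. Origin: centre of its underside.
- spool_red: Red thread spool, 33 x 33 x 46 mm, standing at the back; bystander. Origin: centre of its underside.
- spool_blue: Blue thread spool, 33 x 33 x 46 mm, standing at the back; bystander. Origin: centre of its underside.
Not all that is in view belongs to the job. What is shaped like the grey_ball but green or orange is not meant.

How it is judged:
On the way, in this order (a step that is already met when the one before it is completed fails the run):
1. the tongs are held in the fingers, clear of the worktop (height (world z) of tongs above 0.01 m and contact force between tongs and the fingers above 0.5 N), for 0.2 s.
2. the grey ball is lifted clear of the board between the jaws of the tongs (height (world z) of grey_ball_centre above 0.09 m and contact force between tongs and grey_ball above 0.5 N and value of joint tongs_left above 0.06 rad and distance between grey_ball_centre and jaw_mid below 0.025 m), for 0.2 s.
At the end, for the whole second after the job is handed in: Grey ball still, gripped by the jaws (centre within 25 mm of their middle), tongs held by the fingers and 80 mm up or more, ball centre within the white tray's rim seen from above and at least 130 mm over the worktop; white balls within 20 mm, other loose things within 30 mm of their places (height (world z) of grey_ball_centre above 0.13 m and linear speed of grey_ball below 0.03 m/s and x of grey_ball_centre in the frame of drip_tray between -0.105 and 0.105 m and y of grey_ball_centre in the frame of drip_tray between -0.081 and 0.081 m and contact force between tongs and grey_ball above 0.5 N and contact force between tongs and the fingers above 1 N and distance between grey_ball_centre and jaw_mid below 0.025 m and height (world z) of tongs above 0.08 m and value of joint tongs_left above 0.06 rad and distance of each of white_ball_a_centre, white_ball_b_centre from where it was at the start of the episode below 0.02 m and distance of each of sewing_tape, spool_red, spool_blue from where it was at the start of the episode below 0.03 m); the arm keeps its last pose, push and grip.
It fails at once if the fingers or the arm touch the grey ball (contact force between any of the fingers, the arm and grey_ball above 0.3 N).
It fails at once if a white ball is knocked out of place (distance of any of white_ball_a_centre, white_ball_b_centre from where it was at the start of the episode above 0.02 m).
It fails at once if a bystander is knocked away (distance of any of sewing_tape, spool_red, spool_blue from where it was at the start of the episode above 0.03 m).
It also fails if it takes over 38 s, if anything falls off the work surface, if the arm or the gripper's body presses on something with over 40 N, if the wrist force passes 120 N, or if a joint passes its speed limit or range.

## Working session

There is one attempt and no reset: what is moved stays moved. The work goes in short steps, Python scripts to look and compute and a shell command to move; the robot and the scene stay as the last step left them, time stands still between calls to the robot, and variables do not carry over. Pictures are saved under pics/ and viewed, about 8 in all and at most 12, crops included, and the job is handed in when it is done.

```bash
mkdir -p pics; cat > h.py <<'E'
import numpy as np, cv2
from scipy.spatial.transform import Rotation as R
from workcell import bot, capture, camera_params
def snap(n,name):
    p=camera_params(n); im,d=capture(n); cv2.imwrite(f'pics/{name}.png',im); np.savez(f'pics/{name}.npz',d=d,**{k:np.array(v) for k,v in p.items()}); return im,d,p
def load(name):
    z=np.load(f'pics/{name}.npz'); return cv2.imread(f'pics/{name}.png'),z['d'],z
def ray(p,u,v):
    return cv2.undistortPoints(np.array([[[u,v]]],float),np.array(p['mtx']),np.array([float(p['k1']),0,0,0]))[0,0]
def w(p,d,u,v,z=None):
    x,y=ray(p,u,v); M=R.from_rotvec(np.ravel(p['rvec'])).as_matrix(); t=np.ravel(p['tvec'])
    r=np.array([x,y,1.]); c=-M.T@t; dr=M.T@r
    if z is None:
        k=np.median([q for q in d[int(v)-1:int(v)+2,int(u)-1:int(u)+2].ravel() if q>0]); 
    else: k=(z-c[2])/dr[2]
    return c+k*dr
E
python3 - <<'E'
from h import *
s=bot.state();print(s,bot.tips_ahead)
for n in('scene','top'):
    p=snap(n,n+'0')[2];print(n,{k:np.round(v,3).tolist() for k,v in p.items()})
E
```

```text
{'time': 0.0, 'q': array([ 1.28908998,  0.32183956, -0.0700764 ,  1.45166992,  0.022592  ,
        1.37080818, -0.05688149]), 'joint_vel': array([-0.0006527 ,  0.0007138 ,  0.00126815, -0.00081353,  0.00022817,
        0.00064819,  0.0005094 ]), 'effort': array([ 1.29491771e-03, -4.91288567e+01, -4.03579753e-01, -3.12533927e+01,
       -6.40462409e-02,  4.38146282e-02,  1.72934147e-04]), 'ee_pos': array([ 0.18927481, -0.62126585,  0.22945324]), 'orientation': array([-0.30773441,  2.06451356, -2.06054932]), 'wrist_force': array([ 0.80852961, -0.28442204, -0.44054171]), 'ft_torque': array([0.00931966, 0.00874065, 0.04473299]), 'grip_width': 1.0016747522089613} 0.008
scene {'mtx': [[531.072, 0.0, 324.295], [0.0, 531.072, 233.893], [0.0, 0.0, 1.0]], 'k1': -0.065, 'rvec': [1.508, -2.374, 0.619], 'tvec': [0.256, 0.469, 0.975]}
top {'mtx': [[596.365, 0.0, 322.941], [0.0, 596.365, 236.571], [0.0, 0.0, 1.0]], 'k1': -0.172, 'rvec': [2.102, -2.156, 0.144], 'tvec': [0.03, 0.581, 1.588]}
```

View pics/top0.png

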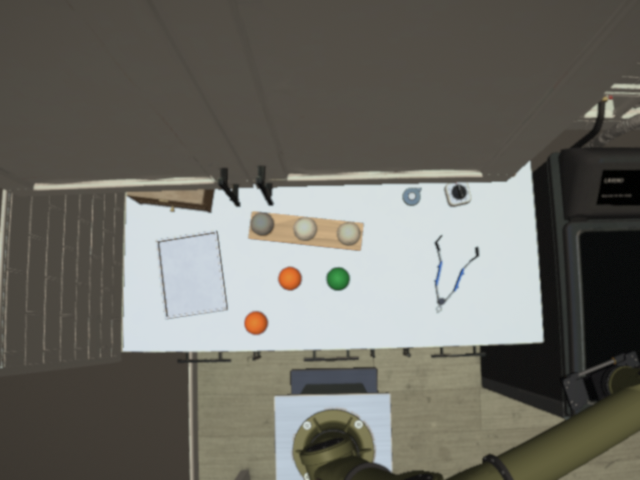

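View pics/scene0.png

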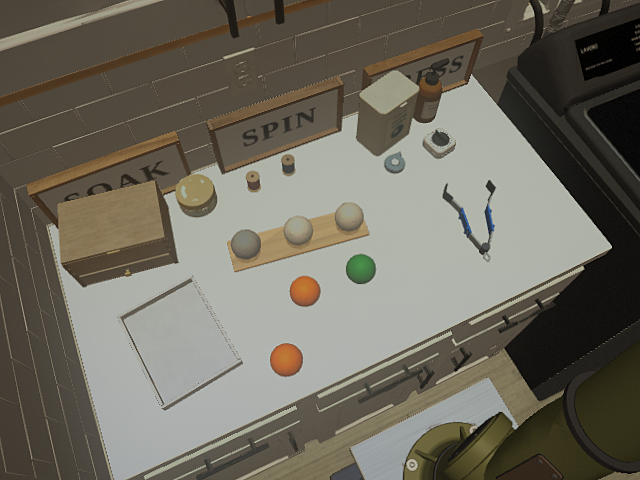

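Top view: the balls sit on the board at (262,223) dark grey, (305,229) white and (348,233) white. The orange balls (290,278), (256,323) and the green one (338,279) are decoys. The grey ball on the board's left seat fits the description. The tongs have their hinge at (440,302) and jaws at (438,240) and (476,250). The tray is at (193,275). I'll confirm in one enlarged crop and measure.

```bash
python3 - <<'E'
from h import *
im,d,p=load('top0'); s,ds,ps=load('scene0')
a=cv2.resize(im[205:255,240:370],None,fx=6,fy=6,interpolation=cv2.INTER_CUBIC)[:,:780]
b=cv2.resize(im[228:318,420:490],None,fx=5,fy=5,interpolation=cv2.INTER_CUBIC)[:290*1]
c=cv2.resize(s[170:270,430:510],None,fx=5,fy=5,interpolation=cv2.INTER_CUBIC)
b=cv2.resize(im[228:318,420:490],None,fx=5,fy=5,interpolation=cv2.INTER_CUBIC)
o=np.zeros((300+500,800,3),np.uint8); o[:300,:780]=a;o[300:750,:350]=b;o[300:800,390:790]=c
cv2.imwrite('pics/crop1.png',cv2.resize(o,(600,600)) if 0 else o[:,:])
o=cv2.resize(o,(600,600));cv2.imwrite('pics/crop1.png',o)
for n,q in (('top',[(262,223),(305,229),(348,233)]),('scene',[(246,243),(298,230),(349,216)])):
    P=p if n=='top' else ps; D=d if n=='top' else ds
    for u,v in q: print(n,u,v,w(P,D,u,v,.044).round(3),w(P,D,u,v).round(3))
for u,v in [(158,241),(217,233),(227,309),(167,318),(440,302)]: print('tray/hinge',w(p,d,u,v,.02).round(3))
for u,v in [(120,318),(193,279),(241,361),(167,406),(485,248)]: print('scene',w(ps,ds,u,v,.024).round(3))
for u,v in [(252,180),(288,163)]: print('spool',w(ps,ds,u,v,.03).round(3))
E
```

```text
top 262 223 [0.624 0.183 0.044] [0.619 0.179 0.076]
top 305 229 [0.604 0.064 0.044] [0.599 0.063 0.073]
top 348 233 [ 0.59  -0.054  0.044] [ 0.585 -0.053  0.074]
scene 246 243 [0.624 0.18  0.044] [0.609 0.182 0.07 ]
scene 298 230 [0.605 0.062 0.044] [0.591 0.068 0.071]
scene 349 216 [ 0.589 -0.057  0.044] [ 0.575 -0.049  0.072]
tray/hinge [0.586 0.484 0.02 ]
tray/hinge [0.604 0.314 0.02 ]
tray/hinge [0.39  0.286 0.02 ]
tray/hinge [0.368 0.455 0.02 ]
tray/hinge [ 0.395 -0.301  0.02 ]
scene [0.58  0.484 0.024]
scene [0.601 0.315 0.024]
scene [0.388 0.285 0.024]
scene [0.365 0.448 0.024]
scene [ 0.395 -0.305  0.024]
spool [0.785 0.104 0.03 ]
spool [0.794 0.006 0.03 ]
```

View pics/crop1.png

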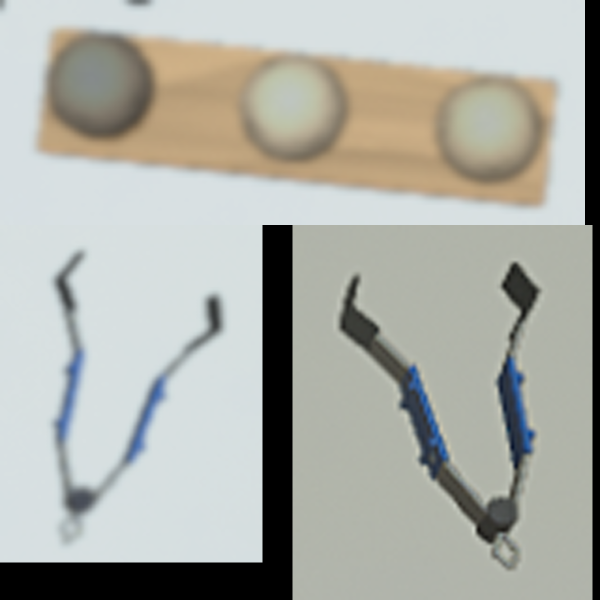

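The crop confirms it: the leftmost ball is the grey one and the other two are white. The tongs lie open with blue grips, jaws pointing away from the robot. Next I'll work out the tongs' pose and the first move.

```bash
cat >> h.py <<'E'
def delta(pos,xdir_deg):
    """target TCP pos, tool z perpendicular to tongs x (yaw, deg): print turn about tool y, and shift in new tool axes mm"""
    s=bot.state(); A=R.from_rotvec(s['orientation']); M=A.as_matrix()
    c,sn=np.cos(np.radians(xdir_deg)),np.sin(np.radians(xdir_deg))
    best=None
    for sg in(1,-1):
        z=sg*np.array([-sn,c,0]); y=np.array([0,0,-1.]); T=np.c_[np.cross(y,z),y,z]
        rv=R.from_matrix(M.T@T).as_rotvec()
        if best is None or np.linalg.norm(rv)<np.linalg.norm(best[0]): best=(rv,T)
    dp=np.array(pos)-s['ee_pos']
    print('t',round(s['time'],2),'ee',s['ee_pos'].round(4),'F',s['wrist_force'].round(1),'w',round(s['grip_width'],3),'q1,q7',s['q'][[0,6]].round(2))
    print('turn',best[0].round(3),'shift new',(1000*best[1].T@dp).round(1),'shift cur',(1000*M.T@dp).round(1)); print('tool axes in target', best[1].round(2).tolist())
E
python3 - <<'E'
from h import *
im,d,p=load('top0'); s,ds,ps=load('scene0')
P=lambda u,v,z=.028:w(p,d,u,v,z)
L=(P(441.07,261.9)+P(436.5,285.3))/2;Rr=(P(462.7,269.3)+P(454.7,290.7))/2;H=P(441.3,301.3);J=(P(437.3,243.5)+P(477.3,254.7))/2
print(L.round(3),Rr.round(3),H.round(3),J.round(3),np.linalg.norm(J-H))
ax=J-H;print(np.degrees(np.arctan2(ax[1],ax[0])),((L+Rr)/2).round(3))
S=lambda cx,cy:w(ps,ds,(cx/.75-390)/5+430,(cy/.75-300)/5+170,.028)
for q in [(415,370),(443,462),(510,358),(528,455),(500,508),(352,322),(525,310)]:print('S',S(*q).round(3))
for u,v in[(290,278),(256,323),(338,279)]:print('decoy',P(u,v,.033).round(3))
delta([.467,-.33,.13],np.degrees(np.arctan2(ax[1],ax[0])))
E
```

```text
[ 0.473 -0.301  0.028] [ 0.453 -0.355  0.028] [ 0.396 -0.304  0.028] [ 0.539 -0.356  0.028] 0.1518910305641763
-20.050450213067048 [ 0.463 -0.328  0.028]
S [ 0.503 -0.313  0.028]
S [ 0.44  -0.293  0.028]
S [ 0.485 -0.372  0.028]
S [ 0.422 -0.343  0.028]
S [ 0.399 -0.307  0.028]
S [ 0.55  -0.295  0.028]
S [ 0.511 -0.401  0.028]
decoy [0.471 0.109 0.033]
decoy [0.35  0.203 0.033]
decoy [ 0.465 -0.023  0.033]
t 0.1 ee [ 0.1893 -0.6213  0.2296] F [ 0.4 -0.3 -0.9] w 1.001 q1,q7 [ 1.29 -0.06]
turn [0.002 0.646 0.001] shift new [-161.    99.6 -368.8] shift cur [-350.6   99.9 -197.5]
tool axes in target [[-0.94, 0.0, -0.34], [0.34, 0.0, -0.94], [0.0, -1.0, -0.0]]
```

```bash
python3 -m pendant '[[[0,0.1615,0],[0,0,0],1],[[0,0.1615,0],[0,0,0],1],[[0,0.1615,0],[0,0,0],1],[[0,0.1615,0],[0,0,0],1],[[0,0,0],[-27,8,-61],1],[[0,0,0],[-27,8,-61],1],[[0,0,0],[-27,8,-61],1]]' 10 && python3 -m pendant '[[[0,0,0],[-20,10,-46],1],[[0,0,0],[-20,12,-46],1],[[0,0,0],[-20,12,-46],1],[[0,0,0],[-20,12,-46],1],[[0,0,0],[0,0,0],1],[[0,0,0],[0,0,0],1]]'
python3 - <<'E'
from h import *
snap('wrist','w1'); delta([.463,-.33,.13],-20)
E
```

```text
time: 0.98
ee_pos: [0.3197, -0.486, 0.2076]
orientation: [-0.359, -2.031, 2.03]
wrist_force: [0.5, -0.1, -0.5]
grip_width: 0.997
time: 1.72
ee_pos: [0.4564, -0.3427, 0.1618]
orientation: [-0.358, -2.03, 2.031]
wrist_force: [0.9, -0.4, 0.5]
grip_width: 1.002
t 1.77 ee [ 0.4559 -0.3435  0.1621] F [ 0.3 -0.8  0.9] w 1.0 q1,q7 [ 0.8  -1.36]
turn [-0.001 -0.003  0.001] shift new [ -2.   32.1 -15.1] shift cur [ -2.   32.1 -15.1]
tool axes in target [[-0.94, 0.0, -0.34], [0.34, 0.0, -0.94], [0.0, -1.0, -0.0]]
```

View pics/w1.png

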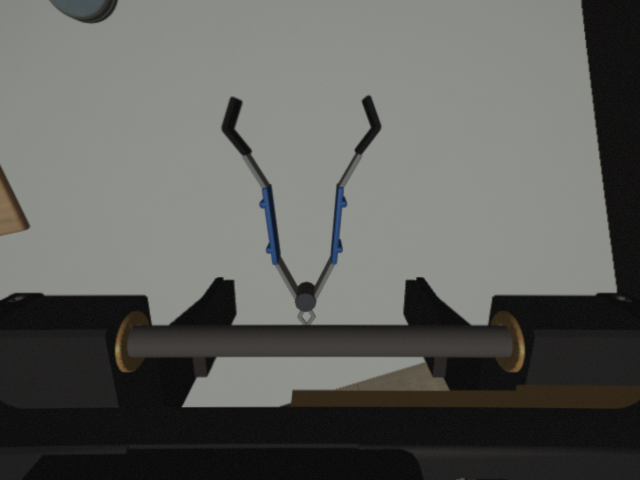

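The wrist view shows the tongs aligned with the tool. Hinge at (305,297), jaw corners at (228,128) and (378,128), left stops (264,203)/(270,248), right stops (343,203)/(338,246).

```bash
python3 - <<'E'
from h import *
im,d,p=load('w1')
P=lambda u,v,z=.024:w(p,d,u,v,z)
st=[P(*q) for q in[(264,203),(270,248),(343,203),(338,246)]]
for q in st: print(q.round(4))
o=np.mean(st,0);H=P(305,293,.028);J=(P(228,128)+P(378,128))/2
print('o',o.round(4),'H',H.round(4),'J',J.round(4),np.linalg.norm((J-H)[:2]))
a=J-H;yaw=np.arctan2(a[1],a[0]);print(np.degrees(yaw), 'o from H',(H+.075*np.array([np.cos(yaw),np.sin(yaw),0])).round(4))
print('grip edges',[P(*q,.028).round(4).tolist() for q in[(266,188),(275,262),(341,188),(334,262)]])
delta([o[0],o[1],.013],np.degrees(yaw))
E
```

```text
[ 0.4961 -0.3073  0.024 ]
[ 0.457  -0.2966  0.024 ]
[ 0.4729 -0.3706  0.024 ]
[ 0.4379 -0.3539  0.024 ]
o [ 0.466  -0.3321  0.024 ] H [ 0.4071 -0.311   0.028 ] J [ 0.5413 -0.3603  0.024 ] 0.14297069917521746
-20.133144867349422 o from H [ 0.4775 -0.3369  0.028 ]
grip edges [[0.5076, -0.3146, 0.028], [0.4444, -0.2968, 0.028], [0.4862, -0.3731, 0.028], [0.4264, -0.3459, 0.028]]
t 1.77 ee [ 0.4559 -0.3435  0.1621] F [ 0.3 -0.8  0.9] w 1.0 q1,q7 [ 0.8  -1.36]
turn [-0.001 -0.     0.001] shift new [ -5.5 149.1 -14.2] shift cur [ -5.6 149.1 -14.3]
tool axes in target [[-0.94, 0.0, -0.34], [0.34, 0.0, -0.94], [0.0, -1.0, -0.0]]
```

```bash
python3 -m pendant '[[[0,0,0],[-6,0,-14],1],[[0,0,0],[0,40,0],1],[[0,0,0],[0,40,0],1],[[0,0,0],[0,35,0],1],[[0,0,0],[0,20,0],1],[[0,0,0],[0,14,0],1],[[0,0,0],[0,0,0],1],[[0,0,0],[0,0,0],1]]' 20 
python3 - <<'E'
from h import *
snap('wrist','w2'); delta([.466,-.332,.013],-20.1)
E
```

```text
time: 2.78
ee_pos: [0.4682, -0.3318, 0.0143]
orientation: [-0.361, -2.031, 2.032]
wrist_force: [-0.7, -1.2, 0.3]
grip_width: 1.001
t 2.83 ee [ 0.4682 -0.3318  0.0144] F [-0.5 -0.2  0.2] w 1.001 q1,q7 [ 0.76 -1.43]
turn [-0.001  0.    -0.002] shift new [2.  1.4 0.9] shift cur [2.  1.4 0.9]
tool axes in target [[-0.94, 0.0, -0.34], [0.34, 0.0, -0.94], [0.0, -1.0, -0.0]]
```

View pics/w2.png

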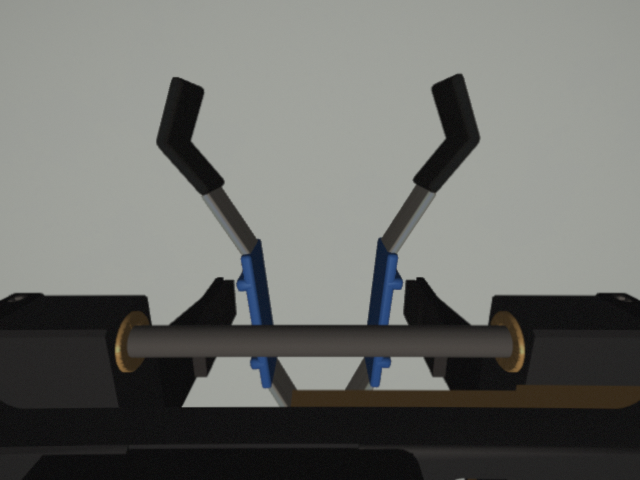

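The view shows the grips between the fingers, with stops at (245,282) and (258,363) on the left and (395,282) and (384,363) on the right. I'll check the pads lie between the stops along the tongs.

```bash
python3 - <<'E'
from h import *
im,d,p=load('w2'); s=bot.state(); A=R.from_rotvec(s['orientation']).as_matrix()
for z in(.024,.028):
  for q in [(245,282),(258,363),(395,282),(384,363),(160,142),(478,140)]:
    print(z,q,(1000*A.T@(w(p,d,*q,z)-s['ee_pos'])).round(1))
E
```

```text
0.024 (245, 282) [-17.5  -9.6 -33.4]
0.024 (258, 363) [ 25.1  -9.6 -29.7]
0.024 (395, 282) [-17.4  -9.5  34.3]
0.024 (384, 363) [25.3 -9.6 31.5]
0.024 (160, 142) [-78.2  -9.4 -63.3]
0.024 (478, 140) [-78.8  -9.4  63.4]
0.028 (245, 282) [-19.3 -13.6 -32.5]
0.028 (258, 363) [ 22.2 -13.6 -28.9]
0.028 (395, 282) [-19.2 -13.5  33.3]
0.028 (384, 363) [ 22.3 -13.6  30.6]
0.028 (160, 142) [-78.3 -13.4 -61.6]
0.028 (478, 140) [-78.9 -13.4  61.7]
```

```bash
python3 -m pendant '[[[0,0,0],[2.5,0.5,0.5],1],[[0,0,0],[0,0,0],0.8],[[0,0,0],[0,0,0],0.7],[[0,0,0],[0,0,0],0.64],[[0,0,0],[0,0,0],0.64],[[0,0,0],[0,0,0],0.64],[[0,0,0],[0,0,0],0.64]]' 20
python3 -m pendant '[[[0,0,0],[0,-5,0],0.64],[[0,0,0],[0,-10,0],0.64],[[0,0,0],[0,-15,0],0.64],[[0,0,0],[0,-20,0],0.64],[[0,0,0],[0,-30,0],0.64],[[0,0,0],[0,-40,0],0.64],[[0,0,0],[0,-20,0],0.64],[[0,0,0],[0,0,0],0.64],[[0,0,0],[0,0,0],0.64]]'
python3 - <<'E'
from h import *
snap('wrist','w3'); 
# target: ball at (.624,.182), board x yaw
y=np.degrees(np.arctan2(-.0195,.119));  print(y)
yaw=np.radians(-9.3); b=np.array([.624,.182]); t=b-.085*np.array([np.cos(yaw),np.sin(yaw)]);print(t)
delta([t[0],t[1],.17],-9.3)
E
```

```text
time: 3.7
ee_pos: [0.465, -0.3309, 0.0128]
orientation: [-0.36, -2.031, 2.031]
wrist_force: [0.0, -0.1, 0.9]
grip_width: 0.64
time: 4.82
ee_pos: [0.4643, -0.3306, 0.1521]
orientation: [-0.358, -2.031, 2.03]
wrist_force: [-0.1, -0.2, -1.5]
grip_width: 0.645
-9.306096884173913
[0.54011726 0.19573632]
t 4.88 ee [ 0.464  -0.3304  0.1516] F [-0.7 -0.7  0. ] w 0.642 q1,q7 [ 0.78 -1.39]
turn [ 0.001 -0.188  0.002] shift new [   9.9  -18.4 -531.5] shift cur [ 109.1  -18.  -520.3]
tool axes in target [[-0.99, 0.0, -0.16], [0.16, 0.0, -0.99], [0.0, -1.0, -0.0]]
```

View pics/w3.png

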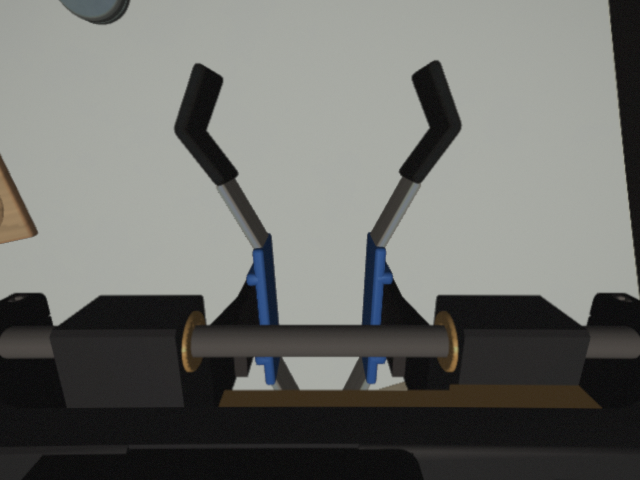

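The tongs are held level with the grips at 56 mm and jaw corners at (180,128) and (458,126). Moving above the grey ball.

```bash
python3 -m pendant '[[[0,-0.094,0],[0,0,0],0.64],[[0,-0.094,0],[0,0,0],0.64],[[0,0,0],[0,-9,-25],0.64],[[0,0,0],[0,-9,-45],0.64],[[0,0,0],[0,0,-55],0.64],[[0,0,0],[2,0,-55],0.64],[[0,0,0],[2,0,-55],0.64],[[0,0,0],[2,0,-55],0.64],[[0,0,0],[2,0,-55],0.64],[[0,0,0],[2,0,-55],0.64]]' && python3 -m pendant '[[[0,0,0],[0,0,-50],0.64],[[0,0,0],[0,0,-40],0.64],[[0,0,0],[0,0,-26],0.64],[[0,0,0],[0,0,-15],0.64],[[0,0,0],[0,0,0],0.64],[[0,0,0],[0,0,0],0.64]]'
python3 - <<'E'
from h import *
snap('wrist','w4'); delta([.540,.196,.17],-9.3)
E
```

```text
time: 6.12
ee_pos: [0.5188, 0.067, 0.1696]
orientation: [-0.172, -2.135, 2.136]
wrist_force: [1.3, 0.2, -0.7]
grip_width: 0.64
time: 6.88
ee_pos: [0.5407, 0.193, 0.1702]
orientation: [-0.175, -2.134, 2.137]
wrist_force: [-0.5, -0.6, -1.4]
grip_width: 0.638
t 6.92 ee [0.5408 0.1929 0.1704] F [-0.8 -0.9 -0.5] w 0.637 q1,q7 [ 0.18 -2.25]
turn [-0.001 -0.002  0.   ] shift new [ 1.3  0.4 -2.9] shift cur [ 1.3  0.4 -2.9]
tool axes in target [[-0.99, 0.0, -0.16], [0.16, 0.0, -0.99], [0.0, -1.0, -0.0]]
```

View pics/w4.png

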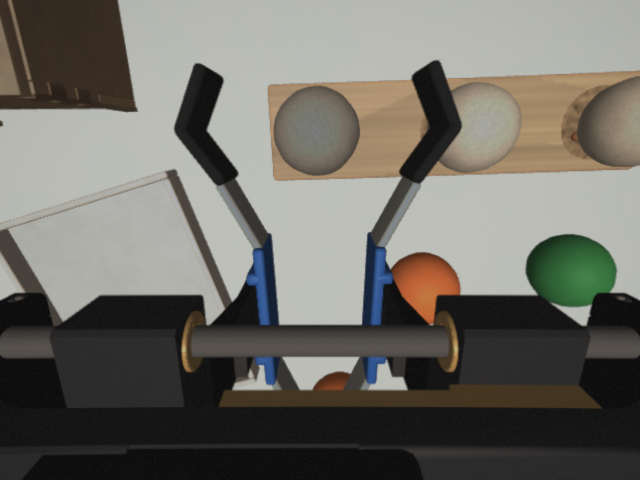

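The wrist view shows the grey ball at (316,130), radius about 43 px, between the jaw corners (178,128) and (458,126). The white balls are at (480,127) and (625,122), the tray is at left. Measuring.

```bash
python3 - <<'E'
from h import *
im,d,p=load('w4'); s=bot.state(); A=R.from_rotvec(s['orientation']).as_matrix()
# grey ball contour fit
g=cv2.medianBlur(cv2.cvtColor(im,cv2.COLOR_BGR2GRAY),5)
c=cv2.HoughCircles(g,cv2.HOUGH_GRADIENT,1,60,param1=80,param2=20,minRadius=36,maxRadius=52);print(c.round(0).tolist())
for q in[(316,130),(480,127)]:
  b=w(p,d,*q,.044); print(q,b.round(4),'tool',(1000*A.T@(b-s['ee_pos'])).round(1))
# sphere fit from depth
import itertools
pts=np.array([w(p,d,u,v) for u in range(290,345,4) for v in range(102,160,4)])
S=np.linalg.lstsq(np.c_[2*pts,np.ones(len(pts))],(pts**2).sum(1),rcond=None)[0];print('sphere',S[:3].round(4),np.sqrt(S[3]+S[:3]@S[:3]))
print('tool',(1000*A.T@(S[:3]-s['ee_pos'])).round(1))
z=s['ee_pos'][2]+.015
for q in[(178,128),(458,126),(200,66),(434,63),(221,183),(411,180)]: print((1000*A.T@(w(p,d,*q,z)-s['ee_pos'])).round(1), (1000*A.T@(w(p,d,*q)-s['ee_pos'])).round(1))
E
```

```text
[[[316.0, 130.0, 44.0], [570.0, 284.0, 50.0], [422.0, 290.0, 37.0], [614.0, 128.0, 37.0], [476.0, 124.0, 41.0]]]
(316, 130) [0.6241 0.1811 0.044 ] tool [-84.1 126.4  -2.1]
(480, 127) [0.6054 0.0568 0.044 ] tool [-86.  126.5 123.6]
sphere [0.6226 0.1812 0.0415] 0.032705294202882686
tool [-82.6 128.9  -2. ]
[-83.3 -15.1 -53.2] [-83.4 -14.6 -53.4]
[-84.  -15.   52.9] [-84.  -14.3  53.1]
[-104.6  -15.1  -42.7] [-104.8  -14.   -43. ]
[-105.5  -15.    41.7] [-105.8  -13.7   42. ]
[-62.6 -15.1 -38.8] [-62.4 -13.6 -39.2]
[-63.8 -15.   36.7] [-62.9  -8.4  38.4]
```

```bash
python3 -m pendant '[[[0,0,0],[0,10,-2],0.64],[[0,0,0],[0,30,0],0.64],[[0,0,0],[0,25,0],0.64],[[0,0,0],[0,20,0],0.64],[[0,0,0],[0,20,0],0.64],[[0,0,0],[0,15,0],0.64],[[0,0,0],[0,7,0],0.64],[[0,0,0],[0,0,0],0.64],[[0,0,0],[0,0,0],0.64]]'
python3 - <<'E'
from h import *
snap('wrist','w5'); delta([.540,.196,.043],-9.3)
E
```

```text
time: 8.05
ee_pos: [0.5416, 0.1971, 0.0444]
orientation: [-0.175, -2.138, 2.137]
wrist_force: [-0.5, -0.1, -0.5]
grip_width: 0.639
t 8.1 ee [0.5416 0.197  0.0445] F [-0.2 -0.1 -0.5] w 0.636 q1,q7 [ 0.13 -2.33]
turn [ 0.     0.    -0.001] shift new [1.4 1.5 1.3] shift cur [1.5 1.5 1.3]
tool axes in target [[-0.99, 0.0, -0.16], [0.16, 0.0, -0.99], [0.0, -1.0, -0.0]]
```

View pics/w5.png

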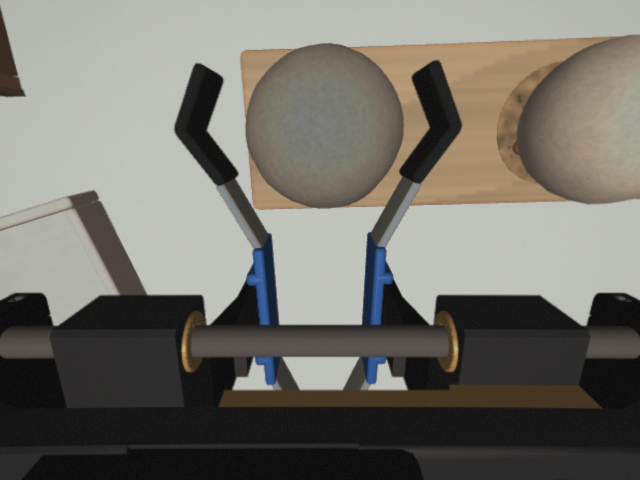

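The grey ball at (325,126) stands between the jaws, whose middle is at (318,127), with clearance on both sides. I'll shift about 2 mm and close gently.

```bash
python3 -m pendant '[[[0,0,0],[1,1,2],0.64],[[0,0,0],[0,0,0],0.6],[[0,0,0],[0,0,0],0.57],[[0,0,0],[0,0,0],0.54],[[0,0,0],[0,0,0],0.51],[[0,0,0],[0,0,0],0.48],[[0,0,0],[0,0,0],0.4],[[0,0,0],[0,0,0],0.3],[[0,0,0],[0,0,0],0.3]]' 26
python3 - <<'E'
from h import *
snap('wrist','w6'); delta([.540,.196,.043],-9.3)
E
```

```text
time: 9.22
ee_pos: [0.5397, 0.1949, 0.0427]
orientation: [-0.174, -2.137, 2.137]
wrist_force: [0.7, -0.8, -0.2]
grip_width: 0.496
t 9.28 ee [0.5397 0.1949 0.0427] F [-0.3  0.5 -0.5] w 0.499 q1,q7 [ 0.13 -2.33]
turn [-0.  0. -0.] shift new [-0.1 -0.3 -1.1] shift cur [-0.1 -0.3 -1.1]
tool axes in target [[-0.99, 0.0, -0.16], [0.16, 0.0, -0.99], [0.0, -1.0, -0.0]]
```

View pics/w6.png

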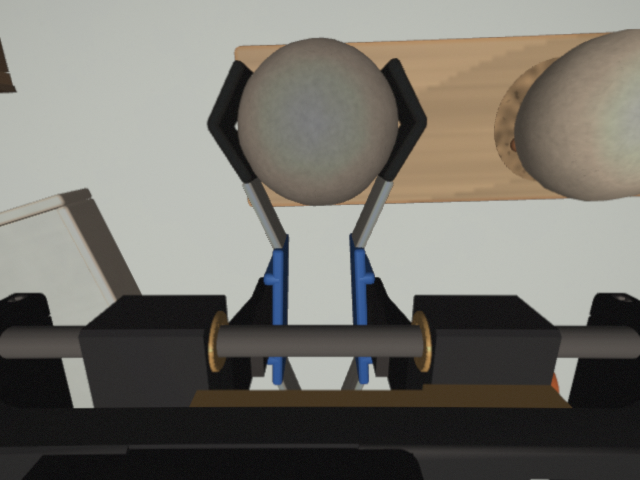

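The jaws have closed evenly on the ball (opening 43 mm), with the fingers well clear of it. Lifting.

```bash
python3 -m pendant '[[[0,0,0],[0,-5,0],0.3],[[0,0,0],[0,-12,0],0.3],[[0,0,0],[0,-20,0],0.3],[[0,0,0],[0,-30,0],0.3],[[0,0,0],[0,-30,0],0.3],[[0,0,0],[0,-30,0],0.3],[[0,0,0],[0,-30,0],0.3],[[0,0,0],[0,-20,0],0.3],[[0,0,0],[0,-8,0],0.3],[[0,0,0],[0,0,0],0.3]]'
python3 -m pendant '[[[0,-0.05,0],[0,0,0],0.3],[[0,-0.1,0],[0,0,0],0.3],[[0,-0.12,0],[0,0,0],0.3],[[0,-0.12,0],[0,0,0],0.3],[[0,-0.08,0],[0,0,0],0.3],[[0,-0.04,0],[0,0,0],0.3],[[0,0,0],[0,0,0],0.3]]'
python3 - <<'E'
from h import *
delta([.406,.355,.228],20)
E
```

```text
time: 10.52
ee_pos: [0.5397, 0.1949, 0.2278]
orientation: [-0.174, -2.137, 2.137]
wrist_force: [-0.7, 0.7, -1.7]
grip_width: 0.497
time: 11.4
ee_pos: [0.539, 0.1946, 0.2263]
orientation: [-0.36, 2.034, -2.034]
wrist_force: [-0.2, -0.3, -1.3]
grip_width: 0.493
t 11.4 ee [0.539  0.1946 0.2263] F [-0.2 -0.3 -1.3] w 0.493 q1,q7 [ 0.24 -1.73]
turn [ 0.    -0.002  0.003] shift new [  70.1   -1.7 -196.2] shift cur [  70.5   -1.5 -196.1]
tool axes in target [[-0.94, 0.0, 0.34], [-0.34, 0.0, -0.94], [-0.0, -1.0, -0.0]]
```

```bash
python3 -m pendant '[[[0,0,0],[4,0,-12],0.3],[[0,0,0],[9,0,-24],0.3],[[0,0,0],[13,0,-36],0.3],[[0,0,0],[14,0,-40],0.3],[[0,0,0],[13,0,-36],0.3],[[0,0,0],[9,0,-24],0.3],[[0,0,0],[6,0,-16],0.3],[[0,0,0],[2,0,-8],0.3],[[0,0,0],[0,0,0],0.3],[[0,0,0],[0,0,0],0.3]]'
python3 - <<'E'
from h import *
a=snap('wrist','w7')[0]; b=snap('scene','s7')[0]; delta([.406,.355,.228],20)
cv2.imwrite('pics/both.png',np.hstack([cv2.resize(a,(400,300)),cv2.resize(b,(400,300))]))
E
```

```text
time: 12.65
ee_pos: [0.408, 0.3544, 0.2275]
orientation: [-0.355, 2.033, -2.034]
wrist_force: [0.0, -0.2, -2.6]
grip_width: 0.498
t 12.75 ee [0.4079 0.3544 0.2275] F [ 0.5  0.3 -1.3] w 0.502 q1,q7 [ 0.02 -2.09]
turn [-0.    -0.003  0.   ] shift new [ 1.6 -0.5 -1.2] shift cur [ 1.6 -0.5 -1.2]
tool axes in target [[-0.94, 0.0, 0.34], [-0.34, 0.0, -0.94], [-0.0, -1.0, -0.0]]
```

View pics/both.png

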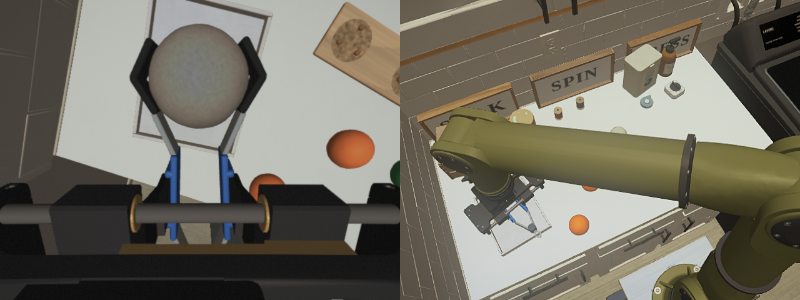

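The ball is gripped centrally in the jaws above the tray, the white ball and bystanders look undisturbed, and the ball is at about (0.488, 0.383), within 2 mm of the tray centre. I'll settle and hand in.

```bash
python3 -m pendant '[[[0,0,0],[0,0,0],0.3],[[0,0,0],[0,0,0],0.3],[[0,0,0],[0,0,0],0.3],[[0,0,0],[0,0,0],0.3]]'
python3 - <<'E'
from h import *
im,d,p=snap('wrist','w8'); pts=np.array([w(p,d,u,v) for u in range(290,345,5) for v in range(95,155,5)])
S=np.linalg.lstsq(np.c_[2*pts,np.ones(len(pts))],(pts**2).sum(1),rcond=None)[0];print('ball',S[:3].round(3),np.abs(bot.state()['joint_vel']).max())
print(bot.close_job())
E
```

```text
time: 13.25
ee_pos: [0.4071, 0.3554, 0.2277]
orientation: [-0.357, 2.032, -2.032]
wrist_force: [-0.3, 0.4, -1.1]
grip_width: 0.494
ball [0.486 0.384 0.231] 0.0017150273358436793
the job is handed in; nothing more can be done
None
```

The grey ball is held in the closed tongs above the white tray, and I handed the job in at about 13.3 s of the 38 s allowed. No verdict is reported, so these are my own last checks:

- **Ball position:** a sphere fitted to the wrist depth image puts its centre at (0.486, 0.384, 0.231), within a few millimetres of the measured tray centre. That is about 20 cm above the tray rim.
- **Grip:** the gripper stood at about 43 mm opening, set to 26 N, and the ball sat centred between the jaws in the last wrist picture I viewed.
- **Stillness:** joint speeds were near zero (0.002 rad/s at most).
- **Fingers and grey ball:** they stayed visibly clear of each other throughout.
- **White balls and bystanders:** I did not measure these again at the end. The arm hides most of the board in the final scene view; the white ball, spools and tape that can be seen look unmoved.

No check failed or disagreed beyond 2–3 mm of calibration spread.

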